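Put the honey stirrer in second gear and start it

TASK

Put the honey stirrer in second gear: with the fingertips, gently push the ball-knob lever of the gear selector out of its rest notch, on past the first-gear notch and into the second-gear notch at the far end of its slot. Only when the lever sits in second, press the large start button right down and let it come up again. Only push and press: do not grip, pinch or lift anything, and leave the small button and the jars, pots, pens and other things where they are.

Things in the scene. Friction and masses are not known exactly. Their poses are not given: they have to be found in the camera images.
- selector: the gear selector, a low grey steel housing 70x160x60 mm with an aluminium gate plate on top, screwed to the worktop. Origin: centre of its underside. Its +y axis runs along the slot, from the rest notch to the second-gear notch; x lies across the slot, z up. Each of the three notches has raised marks beside it: a small round dot at rest, one bar at first gear, two bars at second gear
- gear_lever (a joint): angle of the selector's lever about a shaft that lies along the selector's x axis, 15 mm above its underside: 0 rest notch (the lever leans 0.4 rad to the selector's -y), 0.4 first gear (upright), 0.8 second gear (leans 0.4 rad to +y). It rests in these three notches only: a spring detent draws it to the nearest one, and it goes over at about 0.2 and 0.6; at the knob this takes about 4 to 6 N. It has 0.06 rad of springy play past 0.8 before the hard end
- gear_knob (a point): centre of the round black ball knob, 36 mm across, at the end of the lever (10 mm steel rod), 130 mm from the shaft; so it stands 135 mm above the worktop at rest, 145 mm at first gear, 135 mm at second gear, and moves 101 mm in all along the selector's +y
- gear_rod (a point): a point on the bare steel rod of the lever, 85 mm from the shaft, 45 mm below the knob centre along the rod
- station: the push-button station, a grey box 90x130 mm, 49 mm tall, screwed to the worktop, with two round black buttons on its top. Origin: centre of its underside
- start_button_top (a point): centre of the top face of the start button: the LARGE button, 36 mm across, its face 71 mm above the worktop, 30 mm from the box's centre to its +y; pressed straight down
- start_button (a joint): travel of the start button: 0 out, 0.006 m fully down, against a spring of 5 N; it comes up again when released
- jog_button_top (a point): centre of the top face of the jog button: the SMALL button, 18 mm across, its face 70 mm above the worktop, 34 mm from the box's centre to its -y; to be left alone
- jog_button (a joint): travel of the jog button: 0 out, 0.005 m fully down, against a spring of 3 N
- jar_1: small honey jar with a black lid, 62 mm across, 71 mm tall, standing between the two control units; a bystander. Origin: centre of its underside
- jar_2: small honey jar with a yellow lid, 62 mm across, 71 mm tall, behind the units; a bystander. Origin: centre of its underside
- tub_0: clear plastic pot, 70 mm across, 59 mm tall, behind the units; a bystander. Origin: centre of its underside
- carton_small_2: small white carton, 63x100x41 mm, behind the units; a bystander. Origin: centre of its underside
- queen_cage_0: yellow slotted queen cage, 22x62x16 mm, lying near the front edge of the worktop; a bystander. Origin: centre of its underside
- marker_0: marking pen, 12x130x14 mm, lying near the front edge; a bystander. Origin: centre of its underside
- marker_2: marking pen, 12x130x14 mm, lying near the front edge; a bystander. Origin: centre of its underside

How it is judged:
By the outcome, as a careful person would: the job done as asked, in the order asked, and still so for the second after the job is handed in, with the robot touching nothing.
It also fails if it takes over 46 s, if anything falls off the work surface, if the arm or the gripper's body presses on something with over 40 N, if the wrist force passes 120 N, or if a joint passes its speed limit or range.

ROBOT

A 6-joint arm with a two-finger parallel gripper is mounted at the origin on a cart in front of the work surface, level with it; the furniture and walls round the work are solid. World frame = base frame: x ahead of the robot, y to its left, z up, the work surface at z = 0. Lengths are in m, angles in degrees, forces in N, time in s.
With the tool pointing down it reaches from about 0.275 to 0.775 m from the base axis. Payload 14.6 kg.
Tool frame: the origin (TCP) lies midway between the tips of the shut fingers; the grasp point (between the pads) lies 19 mm behind it; z points along the fingers, y is the line along which they close (so a half turn about z gives the same grasp; the last joint's range is limited). The gripper opens to 85 mm and grips with 20 to 120 N. Pads are 22 mm wide; open, the fingers measure 114 mm over their backs; the gripper's body (76 mm by 85 mm) begins 54 mm behind the grasp point. The pads swing forward as they close: fully open they stand 13 mm farther back than shut.
Start: joints at [-82.065, 15.075, -2.767, 72.158, 0, 81.102], TCP at [0.152, -0.503, 0.231] pointing down, gripper open.
Joint ranges: [-151.79, 151.79], [-50.71, 97.33], [-67.44, 78.34], [-121.81, 120.89], [-77.56, 73.72], [-180, 180]. Speed limits (degrees/s): [108.29, 108.29, 147.25, 159.86, 180, 180].

INTERFACE

Orientations are given as a 3x3 rotation matrix whose columns are the frame's x, y, z axes.
In Python, from rig import readout, grab_frame, get_calibration, ctrl gives the robot as it stands.
- The arm moves only by the tool arm_command, never from a script. Its argument "motion" is one flat list of numbers, 4 for each row, row after row: the shift along the tool's x, y, z in m, then the turn about the tool's z in rad. In form: [tx, ty, tz, yaw, tx, ty, tz, yaw, ...]. A call has 1 to 20 rows; each row shifts and turns the commanded pose from where the row before left it, along the tool's axes as they then stand; what a row does not reach is not made up. A row lasts 1/10 s, in which the tool goes at most 50 mm and 8.59 degrees, less where a joint would pass 70% of its speed; a pose out of reach is approached as far as the arm can. A call with a gripper value outside its range is refused whole. "fingers" is the finger opening in m, from 0 to 0.0854, set as the call begins (left out, the last holds). The fingers move at their own pace and stop on an object; "force" is the grip in N (left out, the last holds). Time passes only in rows, so rows that do not move let the fingers close. It gives the time, the measured TCP pose, the force, the opening and the grip force at its end, in the units of the state.
- readout.get_state(): the state, without advancing time (a new reading comes with each control period).
- grab_frame(name): name is "scene" or "top"; returns (picture, depth): 400x640x3 uint8, blue, green, red; 400x640 float32, m along the optical axis (not along the pixel's ray), 0 where there is no reading.
- get_calibration(name): a dict with "mtx" (3x3 intrinsics, pixels), "eye" and "orientation" of the camera in the world. Camera axes: x right, y down, z forward; pixel columns grow to the right and rows downward; lengths in m; the calibration is good to about 2 mm. A picture is of the moment at which its call begins. get_calibration takes no time and is no camera call.
- ctrl.sign_off(): hands the job in; it is judged then, once.
The state is a dict: "clock": time; "joint_pos": joint angles; "qvel": joint speeds; "tau": joint torques, N m; "ee_pos": TCP position; "orientation": TCP orientation; "force": force on the tool from outside, world axes, zero at the start; "ft_torque": the same for the moment, N m; "width": finger opening in m; "gripper_force": force on a finger pad.
Only numpy, scipy, OpenCV 4.12 (cv2) and the standard library are available. Lean on these libraries where they do the work, as an engineer would, in place of code of your own. Each camera call takes 0.05 s, during which the arm holds its last target. There are 200 camera calls.

## Working session

There is one attempt and no reset: what is moved stays moved. The work goes in short steps, Python scripts to look and compute and a tool call to move; the robot and the scene stay as the last step left them, time stands still between calls to the robot, and variables do not carry over. Pictures are saved under pics/ and viewed, at most 10 in all, crops included, and the job is handed in when it is done.

Besides the shell and the picture viewer there is one more tool, called after "Request:" as name(argument=value, ...) on one line, values as JSON. arm_command: Moves the arm, as the interface text tells. Its arguments: {"type":"object","properties":{"motion":{"type":"array","items":{"type":"number"}},"fingers":{"type":"number"},"force":{"type":"number"}},"required":["motion"]}

```bash
mkdir -p pics; ls; cat > h.py <<'E'
import numpy as np, cv2
from rig import readout, grab_frame, get_calibration, ctrl
def cloud(n):
    im,d=grab_frame(n); c=get_calibration(n); K=np.array(c["mtx"]); R=np.array(c["orientation"]); e=np.array(c["eye"])
    v,u=np.mgrid[:400,:640]
    P=np.stack([(u-K[0,2])/K[0,0]*d,(v-K[1,2])/K[1,1]*d,d],-1)@R.T+e
    P[d==0]=np.nan
    return im,P
E
python3 - <<'E'
from h import *
for n in("scene","top"):
    im,P=cloud(n); cv2.imwrite(f"pics/{n}0.png",im); np.save(n+".npy",P); print(n,get_calibration(n))
print(readout.get_state())
E
```

```text
pics
scene {'mtx': array([[464.07509572,   0.        , 319.59130785],
       [  0.        , 464.07509572, 198.4879421 ],
       [  0.        ,   0.        ,   1.        ]]), 'eye': array([-0.1443457 ,  0.2895974 ,  0.72128019]), 'orientation': array([[-0.51086074, -0.53632038,  0.67184951],
       [-0.85963918,  0.32457967, -0.3945485 ],
       [-0.00646429, -0.7791075 , -0.62685702]])}
top {'mtx': array([[437.01244942,   0.        , 321.88027383],
       [  0.        , 437.01244942, 201.0979312 ],
       [  0.        ,   0.        ,   1.        ]]), 'eye': array([ 0.34422995, -0.06327508,  1.03678584]), 'orientation': array([[ 0.01068995, -0.98605021,  0.1661045 ],
       [-0.99926851, -0.01663394, -0.03443477],
       [ 0.03671739, -0.16561489, -0.98550674]])}
{'clock': 0.1, 'joint_pos': array([-8.20647680e+01,  1.50957482e+01, -2.80008053e+00,  7.21566396e+01,
        1.73418720e-04,  8.11024034e+01]), 'qvel': array([ 0.05447087, -0.07576721,  0.04541911, -0.07463144, -0.00890176,
        0.05440639]), 'tau': array([ 4.64011289e-03, -6.38579321e+01,  3.85064507e+01,  9.94122442e-03,
       -4.96562919e-06,  8.00593831e-07]), 'ee_pos': array([ 0.15199657, -0.50227086,  0.23087659]), 'orientation': array([[ 9.57153744e-01,  2.89580204e-01, -1.23424275e-04],
       [ 2.89580194e-01, -9.57153325e-01,  9.07395298e-04],
       [ 1.44627760e-04, -9.04258032e-04, -9.99999581e-01]]), 'force': array([-0.00394858,  0.87557501,  0.20605827]), 'ft_torque': array([-0.05474786, -0.0206802 , -0.02844515]), 'gripper_force': 0.0, 'width': 0.08502288679399524}
```

View pics/top0.png

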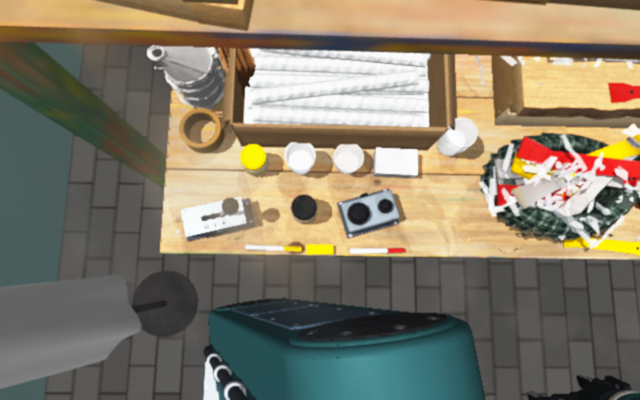

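View pics/scene0.png

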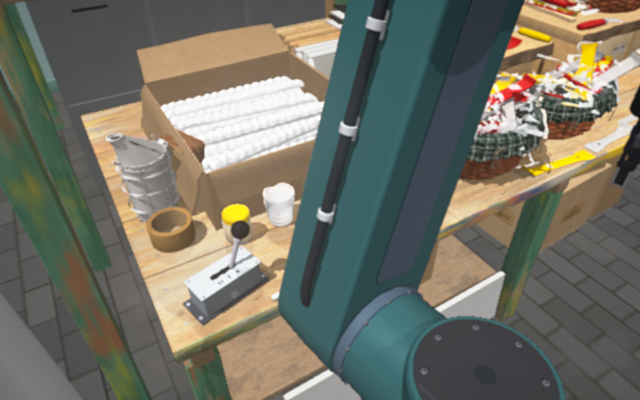

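The top view shows the selector near (218,217). Its knob is at (231,205) and leans right, so second gear is to the left, towards world +y. The station is near (368,212), with the large button at (358,213) and the small one at (386,206). The scene view confirms the lever.

```bash
python3 - <<'E'
from h import *
P=np.load("top.npy"); im=cv2.imread("pics/top0.png")
def reg(u0,u1,v0,v1,z0,z1):
    m=np.zeros((400,640),bool); m[v0:v1,u0:u1]=1
    return m&(P[...,2]>z0)&(P[...,2]<z1)
def rect(n,m):
    q=P[m]; r=cv2.minAreaRect((q[:,:2]*1000).astype(np.float32)); print(n,len(q),r,"medz",np.median(q[:,2]))
rect("plate",reg(170,265,190,245,.045,.07))
m=reg(215,245,190,220,.10,.17); q=P[m]; print("knob",len(q),q.mean(0),q.max(0),q.min(0))
from scipy.optimize import least_squares
f=least_squares(lambda c:np.linalg.norm(q-c,axis=1)-.018,q.mean(0)-[0,0,.01],loss="soft_l1",f_scale=.002); print("sphere",f.x)
rect("station",reg(330,405,182,242,.04,.056))
rect("big",reg(345,372,200,228,.066,.08)); rect("small",reg(374,398,196,218,.066,.08))
rect("jar1",reg(288,320,190,225,.06,.08))
print("table",np.nanmedian(P[225:235,280:330,2]))
for v in (10,25,40,48): print(v,P[v,[150,300,450]])
for u,v in [(60,60),(130,140),(155,170),(100,110)]: print(u,v,P[v,u])
S=np.load("scene.npy"); mm=np.zeros((400,640),bool); mm[215:245,225:255]=1; mm&=(S[...,2]>.11)&(S[...,2]<.16);q=S[mm]; q=q[(abs(q[:,:2]-f.x[:2])<.03).all(1)]
if len(q)>10: print("scene sphere",len(q),least_squares(lambda c:np.linalg.norm(q-c,axis=1)-.018,f.x,loss="soft_l1",f_scale=.002).x)
s=im[180:250,170:410]; cv2.imwrite("pics/crop.png",cv2.resize(s,None,fx=3.3,fy=3.3,interpolation=cv2.INTER_CUBIC))
E
```

```text
plate 1444 ((470.537353515625, 146.11074829101562), (62.342079162597656, 135.67857360839844), 13.549239158630371) medz 0.05968605197940524
knob 234 [0.48089237 0.09469296 0.14616063] [0.49869539 0.11346452 0.15521362] [0.46499392 0.07853213 0.13125926]
sphere [0.48291746 0.09670472 0.13428755]
station 1039 ((490.7574462890625, -208.0977020263672), (70.11543273925781, 124.45960235595703), 16.793006896972656) medz 0.04834574981664719
big 197 ((482.3428955078125, -179.06692504882812), (34.88748550415039, 34.13138198852539), 45.42905044555664) medz 0.07030307950055648
small 46 ((501.2040710449219, -241.19891357421875), (16.227882385253906, 17.51114273071289), 62.56011199951172) medz 0.06873772790168914
jar1 541 ((492.6965026855469, -56.07970428466797), (57.03984451293945, 56.08624267578125), 0.9902158379554749) medz 0.07022296083924984
table -0.00022851932334966296
10 [[ 0.61916619  0.10632663  0.60681049]
 [ 0.63132596 -0.05227229  0.59661761]
 [ 0.63626397 -0.21897492  0.59791275]]
25 [[ 0.60708967  0.10842201  0.59814598]
 [ 0.61261237 -0.05264326  0.59785819]
 [ 0.61815544 -0.21832047  0.59778717]]
40 [[ 0.60167414  0.11543754  0.57672303]
 [ 0.60156546 -0.05270644  0.58623662]
 [ 0.60206991 -0.21876401  0.59456243]]
48 [[ 0.77898258  0.24899823  0.22962584]
 [ 0.600598   -0.05252702  0.57055428]
 [ 0.6019287  -0.22428161  0.57778555]]
60 60 [ 1.15268387  0.90022705 -0.57658734]
130 140 [0.66066128 0.36668759 0.00219792]
155 170 [ 0.63064069  0.36640367 -0.18161347]
100 110 [0.67533602 0.3674243  0.16014253]
scene sphere 337 [0.48229214 0.09536635 0.13388578]
```

View pics/crop.png

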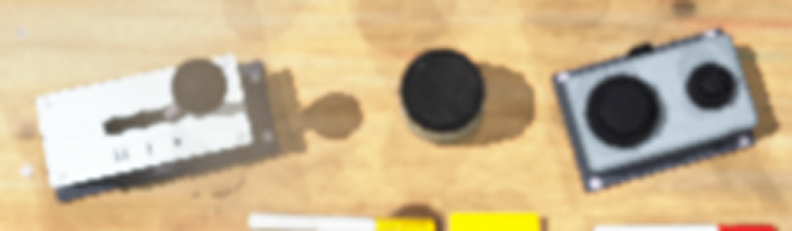

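The measurements agree with each other:

| Item | Measured | Check |
|---|---|---|
| Knob at rest | (0.483, 0.096, 0.134) | Expected height 0.135 |
| Slot direction | (-0.234, 0.972) | The selector centre from the knob matches the plate rectangle |
| Start button | (0.482, -0.179), z 0.070 | Expected height 0.071 |

I'll shut the fingers, turn the tool x axis along the slot, then move above a point behind the knob.

Request:
arm_command(motion=[0,0,0,-0.1375,0,0,0,-0.1375,0,0,0,-0.1375,0,0,0,-0.1375,0,0,0,-0.1375,0,0,0,-0.1375,0,0,0,-0.1375,0,0,0,-0.1375,0,0,0,-0.1375,0,0,0,-0.1375,0,0,0,-0.1375,0,0,0,0,0,0,0,0], fingers=0, force=20)

```text
clock: 1.4
ee_pos: [0.152, -0.5024, 0.2311]
orientation: [[-0.229, 0.973, -0.0], [0.973, 0.229, 0.0], [0.0, 0.0, -1.0]]
force: [-0.2, -0.1, 0.3]
width: 0.0001
gripper_force: 0.0
```

Request:
arm_command(motion=[0.01,0.01,0,0,0.022,0.023,0,0,0.022,0.023,0,0,0.022,0.023,0,0,0.022,0.023,0,0,0.022,0.023,0,0,0.022,0.023,0,0,0.022,0.023,0,0,0.022,0.023,0,0,0.022,0.023,0,0,0.022,0.023,0,0,0.022,0.023,0,0,0.022,0.023,0,0,0.022,0.023,0,0,0.022,0.023,0,0,0.022,0.023,0,0,0.022,0.023,0,0,0.022,0.023,0,0,0.022,0.023,0,0,0.022,0.023,0,0])

```text
clock: 3.4
ee_pos: [0.4867, 0.0199, 0.2313]
orientation: [[-0.231, 0.973, 0.0], [0.973, 0.231, 0.0], [0.0, 0.0, -1.0]]
force: [0.4, -0.9, 0.5]
width: -0.0002
gripper_force: 0.0
```

Request:
arm_command(motion=[0.01,0.01,0,0,0,0,0,0,0,0,0,0,0,0,0,0])

```text
clock: 3.8
ee_pos: [0.4936, 0.0293, 0.2314]
orientation: [[-0.232, 0.973, -0.0], [0.973, 0.232, -0.0], [-0.0, -0.0, -1.0]]
force: [-0.0, 0.5, 0.2]
width: 0.0002
gripper_force: 0.0
```

Request:
arm_command(motion=[0,0.005,0.007,0,0,0,0.015,0,0,0,0.015,0,0,0,0.015,0,0,0,0.015,0,0,0,0.015,0,0,0,0.015,0,0,0,0.01,0,0,0,0.005,0,0.01,0,0,0,0.01,0,0,0,0.005,0,0,0,0,0,0,0,0,0,0,0])

```text
clock: 5.2
ee_pos: [0.4934, 0.0558, 0.1196]
orientation: [[-0.234, 0.972, 0.001], [0.972, 0.234, -0.0], [-0.0, 0.001, -1.0]]
force: [0.2, -0.1, -0.2]
width: -0.0001
gripper_force: 0.0
```

```bash
python3 - <<'E'
from h import *
im,P=cloud("scene"); a=im[150:350,140:400]
im2,_=cloud("top"); b=im2[130:280,140:335]
cv2.imwrite("pics/pre.png",np.vstack([cv2.resize(a,(390,300)),cv2.resize(b,(390,300),interpolation=cv2.INTER_CUBIC)]))
E
```

```text
(no output)
```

View pics/pre.png

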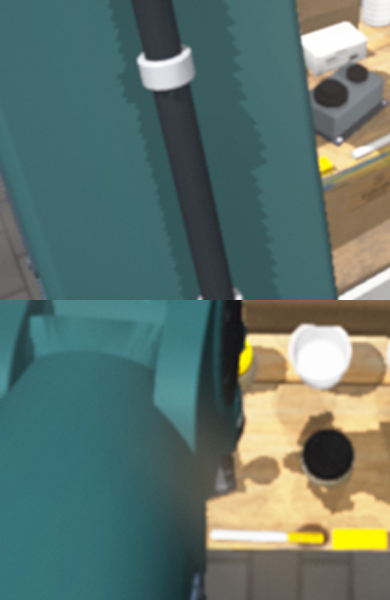

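The arm hides the lever from both cameras, so I'm going by the numbers: about 12 mm free to contact. I'll push slowly along the slot and watch the force.

Request:
arm_command(motion=[0.004,0,0,0,0.004,0,0,0,0.003,0,0,0,0.003,0,0,0,0.003,0,0,0,0.003,0,0,0,0.003,0,0,0,0.003,0,0,0])

```text
clock: 6.1
ee_pos: [0.4876, 0.0806, 0.1196]
orientation: [[-0.233, 0.972, 0.001], [0.972, 0.233, -0.001], [-0.001, 0.001, -1.0]]
force: [1.6, -6.0, 4.5]
width: -0.0001
gripper_force: 3.2
```

Request:
arm_command(motion=[0.003,0,0,0,0.003,0,0,0,0.003,0,0,0,0.003,0,0,0,0.003,0,0,0,0.003,0,0,0,0.003,0,0,0,0.003,0,0,0,0.003,0,0,0,0.003,0,0,0])

```text
clock: 7.1
ee_pos: [0.4801, 0.1102, 0.1193]
orientation: [[-0.233, 0.972, -0.0], [0.972, 0.233, 0.0], [0.0, -0.0, -1.0]]
force: [0.4, -0.2, 0.8]
width: -0.0002
gripper_force: 0.0
```

Request:
arm_command(motion=[0.003,0,0,0,0.003,0,0,0,0.003,0,0,0,0.003,0,0,0,0.003,0,0,0,0.003,0,0,0])

```text
clock: 7.7
ee_pos: [0.4761, 0.1275, 0.1194]
orientation: [[-0.233, 0.972, 0.0], [0.972, 0.233, -0.0], [-0.001, 0.0, -1.0]]
force: [1.1, -3.7, 2.5]
width: 0.0002
gripper_force: 1.9
```

Request:
arm_command(motion=[0.003,0,0,0,0.003,0,0,0,0.003,0,0,0,0.003,0,0,0,0.003,0,0,0])

```text
clock: 8.2
ee_pos: [0.4723, 0.1425, 0.1192]
orientation: [[-0.233, 0.972, -0.0], [0.972, 0.233, 0.0], [0.0, -0.0, -1.0]]
force: [0.7, -0.4, -0.1]
width: -0.0002
gripper_force: 0.2
```

The force pattern is 6 N, about 0, 3.7 N, then about 0, which fits two detents crossed. I'll follow on a little and then back off.

Request:
arm_command(motion=[0.003,0,0,0,0.003,0,0,0,0.003,0,0,0,0.003,0,0,0,0.003,0,0,0,0,0,0,0])

```text
clock: 8.8
ee_pos: [0.4689, 0.157, 0.1193]
orientation: [[-0.234, 0.972, -0.0], [0.972, 0.234, 0.0], [0.0, -0.0, -1.0]]
force: [0.5, -1.2, 0.7]
width: 0.0001
gripper_force: 0.0
```

Request:
arm_command(motion=[0.002,0,0,0,0.002,0,0,0,0.002,0,0,0,0,0,0,0])

```text
clock: 9.2
ee_pos: [0.4675, 0.1627, 0.1193]
orientation: [[-0.233, 0.972, 0.0], [0.972, 0.233, 0.0], [0.0, 0.0, -1.0]]
force: [-0.9, 0.5, 0.8]
width: 0.0001
gripper_force: 0.0
```

Request:
arm_command(motion=[-0.005,0,0,0,-0.015,0,0,0,-0.02,0,0,0,-0.02,0,0,0,0,0,-0.02,0,0,0,-0.03,0,0,0,-0.03,0,-0.02,-0.005,0,0,-0.03,-0.007,0,0,-0.03,-0.007,0,0,-0.03,-0.007,0,0,-0.03,-0.007,0,0,-0.03,-0.007,0,0,-0.03,-0.007,0,0,-0.03,-0.007,0,0,-0.03,-0.007,0,0,-0.015,-0.005,0,0,0,0,0,0,0,0,0,0])

```text
clock: 11.1
ee_pos: [0.4813, -0.1783, 0.1992]
orientation: [[-0.233, 0.973, -0.0], [0.973, 0.233, 0.0], [0.0, -0.0, -1.0]]
force: [-0.6, -0.0, 0.6]
width: 0.0001
gripper_force: 0.0
```

```bash
python3 - <<'E'
from h import *
from scipy.optimize import least_squares
im,S=cloud("scene"); im2,T=cloud("top")
for n,P in(("scene",S),("top",T)):
    m=(P[...,2]>.10)&(P[...,2]<.17)&(abs(P[...,0]-.47)<.06)&(P[...,1]>.06)&(P[...,1]<.25)
    q=P[m]; print(n,len(q)); 
    if len(q)>20: print(np.median(q,0),least_squares(lambda c:np.linalg.norm(q-c,axis=1)-.018,np.median(q,0)-[0,0,.01],loss="soft_l1",f_scale=.002).x)
print(readout.get_state()["ee_pos"])
cv2.imwrite("pics/mid.png",np.vstack([cv2.resize(im[150:350,140:400],(390,300)),cv2.resize(im2[130:280,140:335],(390,300),interpolation=cv2.INTER_CUBIC)]))
E
```

```text
scene 46
[0.45561858 0.20860865 0.14230082] [0.45778565 0.19337054 0.13508205]
top 266
[0.45787963 0.19052149 0.145902  ] [0.45885679 0.1952504  0.13380893]
[ 0.48150749 -0.17774616  0.19934909]
```

View pics/mid.png

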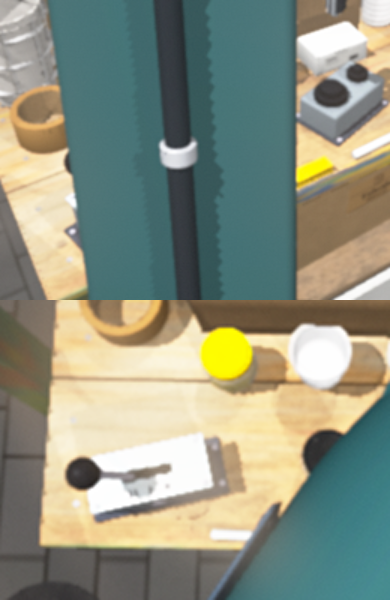

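The lever sits in second: the knob measures (0.459, 0.195, 0.134) against a predicted (0.459, 0.194, 0.135). The TCP is over the start button, so I'll descend and press.

Request:
arm_command(motion=[0,0,0.01,0,0,0,0.02,0,0,0,0.02,0,0,0,0.02,0,0,0,0.02,0,0,0,0.015,0,0,0,0.01,0,0,0,0.005,0,0,0,0.002,0,0,0,0,0])

```text
clock: 12.2
ee_pos: [0.4817, -0.1787, 0.0775]
orientation: [[-0.233, 0.972, 0.0], [0.972, 0.233, -0.0], [-0.0, 0.0, -1.0]]
force: [-0.4, 0.3, 0.1]
width: 0.0
gripper_force: 0.0
```

Request:
arm_command(motion=[0,0,0.002,0,0,0,0.002,0,0,0,0.002,0,0,0,0.002,0,0,0,0.002,0,0,0,0,0,0,0,0,0])

```text
clock: 12.9
ee_pos: [0.4817, -0.1788, 0.0674]
orientation: [[-0.233, 0.972, 0.0], [0.972, 0.233, -0.0], [-0.0, 0.0, -1.0]]
force: [-0.8, 0.1, 3.1]
width: 0.0001
gripper_force: 1.7
```

Request:
arm_command(motion=[0,0,0.001,0,0,0,0.001,0,0,0,0,0,0,0,0,0])

```text
clock: 13.3
ee_pos: [0.4817, -0.1787, 0.0654]
orientation: [[-0.233, 0.972, 0.0], [0.972, 0.233, -0.0], [-0.0, 0.0, -1.0]]
force: [-0.6, -1.2, 4.8]
width: -0.0001
gripper_force: 2.3
```

Request:
arm_command(motion=[0,0,0.001,0,0,0,0,0,0,0,0,0])

```text
clock: 13.6
ee_pos: [0.4817, -0.1788, 0.0648]
orientation: [[-0.233, 0.972, 0.001], [0.972, 0.233, -0.0], [-0.001, 0.001, -1.0]]
force: [-3.5, 1.8, 15.5]
width: -0.0001
gripper_force: 7.4
```

Request:
arm_command(motion=[0,0,0.0005,0,0,0,0,0,0,0,0,0])

```text
clock: 13.9
ee_pos: [0.4818, -0.1788, 0.0647]
orientation: [[-0.233, 0.972, 0.001], [0.972, 0.233, -0.001], [-0.001, 0.001, -1.0]]
force: [-4.2, 1.4, 21.8]
width: -0.0001
gripper_force: 10.9
```

The button is bottomed: the TCP stopped at z 0.0647 and the force rose to 22 N. I'll release it, retract straight up, then check the scene.

Request:
arm_command(motion=[0,0,-0.002,0,0,0,-0.004,0,0,0,-0.006,0,0,0,-0.015,0,0,0,-0.03,0,0,0,-0.03,0,0,0,-0.03,0,0,0,-0.02,0,-0.02,-0.015,0,0,-0.03,-0.03,0,0,-0.03,-0.03,0,0,-0.03,-0.03,0,0,-0.03,-0.03,0,0,-0.02,-0.02,0,0,0,0,0,0,0,0,0,0])

```text
clock: 15.5
ee_pos: [0.3678, -0.3703, 0.2006]
orientation: [[-0.232, 0.973, -0.0], [0.973, 0.232, 0.001], [0.001, -0.0, -1.0]]
force: [-0.1, 0.3, -0.2]
width: 0.0001
gripper_force: 0.0
```

```bash
python3 - <<'E'
from h import *
im,T=cloud("top"); P=T
def z(u0,u1,v0,v1): 
    q=P[v0:v1,u0:u1,2]; q=q[(q>.06)&(q<.1)]; return len(q),np.median(q) if len(q) else None
print("big",z(345,372,200,228),"small",z(376,398,196,218))
m=(P[...,2]>.10)&(P[...,2]<.17)&(abs(P[...,0]-.47)<.06)&(P[...,1]>.06)&(P[...,1]<.25); print("knob",P[m].mean(0))
s=readout.get_state(); print(s["ee_pos"],s["force"],s["clock"])
cv2.imwrite("pics/end.png",im)
E
```

```text
big (335, np.float64(0.068231871920309)) small (126, np.float64(0.06286988350599443))
knob [0.45734844 0.19120799 0.14317414]
[ 0.36816813 -0.36982915  0.20070683] [ 0.42949728 -0.45191889 -0.15346997] 15.55
```

View pics/end.png

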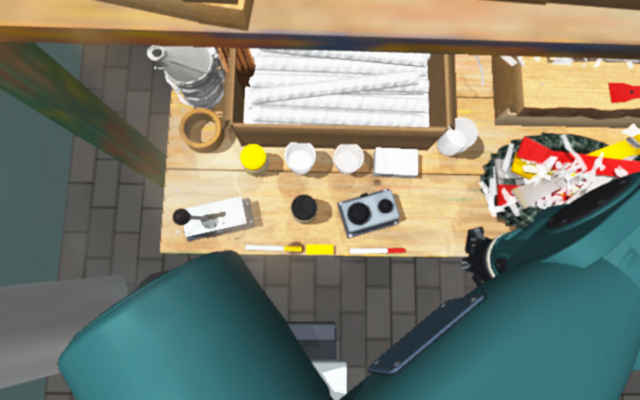

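The knob is at (181,217), in second gear; both buttons are in view and the bystanders have not moved. I'll compare the button heights with the first picture before handing in.

```bash
python3 - <<'E'
from h import *
_,T=cloud("top"); O=np.load("top.npy")
f=lambda P:[np.median(P[v-3:v+4,u-3:u+4,2]) for u,v in((358,213),(386,206))]
a,b=f(O),f(T); print(a,b)
if np.allclose(a,b,atol=.002): print(ctrl.sign_off())
E
```

```text
[np.float64(nan), np.float64(nan)] [np.float64(0.070402535710274), np.float64(0.06863277580859517)]
```

The first picture has gaps in its depth at those pixels. The earlier medians from it, 0.0703 and 0.0687, match these heights, so the start button is up again and the small button is untouched.

```bash
python3 -c "
from rig import ctrl; print(ctrl.sign_off())"
```

```text
the job is handed in; nothing more can be done
None
```

I pushed the lever into second gear, then pressed the start button fully down and let it come back up; nothing else was disturbed, and the job was handed in at about 16 s.

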